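# Set the cut-length gauge to its red stop

## Task

Set the cut-length gauge on the bench, without grasping or lifting anything: with a fingertip press the slide's yellow middle pad down to free its brake, then, with the pad still held down, push the slide along the rail until it rests against the red stop. Then let the pad spring up so that the slide is held there, and take the hand away; do not shift the gauge on the bench, and leave the other things alone.

Things in the scene. Friction and masses are not known exactly. Their poses are not given: they have to be found in the camera images.
- gauge: Cut-length gauge: a grey plate 250 x 90 mm on rubber feet with an aluminium T-slot rail, black end caps and a ticked strip; 1.3 kg, standing loose, so a hard sideways push shifts it (at most 15 mm is allowed). Origin: underside of its feet, middle of the length. x axis along the rail, from the slide towards the red stop; z up. Any yaw.
- slide (a joint): Position of the dark steel slide along the rail, m, 0 at the middle of the rail, growing towards the red stop. With the brake on it holds with about 8 N and must not be forced; with the pad down it slides with about 1 N.
- slide_mid (a point): Middle of the slide, fixed to it, 62 mm above the bench. The slide is 88 mm long (along the rail), 52 mm wide. At either end it has a raised shoulder, top 72 mm above the bench; the yellow pad lies between them in a gap 48 mm long, open at both sides, so closed fingertips fit in, their narrow way along the rail.
- release (a joint): How far the yellow pad is pressed down, m: 0 up (brake on), 0.008 fully down. A spring pushes it up: 12 N at the start of the travel, 13.5 N at 5 mm, 14.5 N at the bottom. The brake is surely free beyond 0.0035. Released, it springs up and the brake holds.
- pad_top (a point): Middle of the top face of the yellow pad (44 x 44 mm, black ribs); 62 mm above the bench when up, moves with the pad. The slide's deck lies 16 mm below the pad's raised top, so fingers may overhang the pad's sides.
- stop_mid (a point): Middle of the red stop, a red block 24 mm long along the rail, 52 mm wide, with a black thumb screw on top (74 mm above the bench); the point is 62 mm above the bench. The stop is clamped on the rail and does not move. The slide touches it when slide_mid and stop_mid are 56 mm apart.
- tape_roll: Bystander: roll of black tape, about 70 mm across, 18 mm high; origin at the middle of its underside.
- rule_offcut: Bystander: bent piece of steel cutting rule, 41 x 77 x 24 mm; origin at its underside.
- vee_die: Bystander: grey bending die with a vee groove, 46 x 30 x 20 mm; origin at its underside.
- orange_strip: Bystander: short orange ejector strip, 22 x 60 x 17 mm; origin at its underside.

How it is judged:
On the way, in this order (a step that is already met when the one before it is completed fails the run):
1. the yellow pad is pressed down before the slide has been moved (by more than 12 mm) (value of joint release above 0.0025 m and distance of slide_mid from where it was at the start of the episode below 0.012 m), for 0.1 s.
2. the slide is against the red stop with the pad still held down (horizontal distance between slide_mid and stop_mid below 0.059 m and value of joint release above 0.0015 m), for 0.1 s.
At the end, for the whole second after the job is handed in: The slide rests against the red stop (within 3 mm), the yellow pad is up again (within 1 mm) so that the brake holds, the slide is at rest, and the gauge stands flat, within 15 mm of where it stood (horizontal distance between slide_mid and stop_mid below 0.059 m and value of joint release below 0.001 m and velocity of joint slide between -0.005 and 0.005 m/s and distance of gauge from where it was at the start of the episode below 0.015 m and linear speed of gauge below 0.01 m/s and angle between gauge's own z axis and vertical below 0.03 rad); the robot touches nothing.
It fails at once if the slide is dragged along the rail with its brake on (pad not pressed, more than a 6 mm nudge from its start) (value of joint release below 0.0005 m and distance of slide_mid from where it was at the start of the episode above 0.006 m and horizontal distance between slide_mid and stop_mid above 0.06 m and (velocity of joint slide above 0.03 m/s or velocity of joint slide below -0.03 m/s)).
It fails at once if the gauge is lifted or tipped (height (world z) of gauge above 0.008 m or angle between gauge's own z axis and vertical above 0.08 rad).
It fails at once if the gauge is shifted on the bench by more than 15 mm, at its middle or at the red stop (distance of any of gauge, stop_mid from where it was at the start of the episode above 0.015 m).
It fails at once if a bystander (tape roll, rule offcut, vee die, orange strip) is moved by more than 15 mm or lifted (distance of any of tape_roll, rule_offcut, vee_die, orange_strip from where it was at the start of the episode above 0.015 m).
It also fails if it takes over 35 s, if anything falls off the work surface, if the arm or the gripper's body presses on something with over 40 N, if the wrist force passes 120 N, or if a joint passes its speed limit or range.

## Robot

A 6-joint arm with a two-finger parallel gripper is mounted at the origin on a cart in front of the work surface, level with it; the furniture and walls round the work are solid. World frame = base frame: x ahead of the robot, y to its left, z up, the work surface at z = 0. Lengths are in m, angles in rad, forces in N, time in s.
With the tool pointing down it reaches from about 0.3 to 0.875 m from the base axis. Payload 6.4 kg.
Tool frame: the origin (TCP) lies at the very end of the fingers, on their centre line; the grasp point (between the pads) lies 19 mm behind it; z points along the fingers, y is the line along which they close (so a half turn about z gives the same grasp; the last joint's range is limited). The gripper opens to 85 mm and grips with 20 to 120 N. Pads are 22 mm wide; open, the fingers measure 114 mm over their backs; the gripper's body (76 mm by 85 mm) begins 54 mm behind the grasp point. The pads swing forward as they close: fully open they stand 13 mm farther back than shut.
Start: joints at [-1.421, 0.181, 1.607, -0, 1.354, -0.206], TCP at [0.2, -0.539, 0.231] pointing down, gripper open.
Joint ranges: [-2.99, 2.99], [-0.89, 2.07], [0.3, 2.58], [-1.14, 4.28], [0, 2.63], [-3.12, 3.12]. Speed limits (rad/s): [2.57, 2.57, 3.01, 3.14, 3.14, 3.14].

## Interface

Orientations are given as a unit quaternion [w, x, y, z].
In Python, from bench import telemetry, camera, ctrl, spotter gives the robot as it stands.
- The arm moves only by the tool send_rows, never from a script. Its argument "series" is a list of rows, each a list of 3 entries, a list of its own where there are three numbers: the turn, a rotation vector about the world's x, y, z in degrees, then the shift along the world's x, y, z in mm, then the closure, from -1 (fully open) to 1 (shut), so that 0 is half open. In form: [[[rx, ry, rz], [dx, dy, dz], gripper], ...]. A call has 1 to 10 rows; each row is the pose to reach, as a shift and turn from the pose commanded when the call began; what a row does not reach only later rows make up. A row lasts 1/8 s, in which the tool goes at most 62.5 mm and 10.7 degrees, less where a joint would pass 70% of its speed; a pose out of reach is approached as far as the arm can. A call with a gripper value outside its range is refused whole. The fingers move at their own pace and stop on an object; the grip force is fixed at half the most. Time passes only in rows, so rows that repeat a pose let the fingers close. It gives the time, the measured TCP pose, the force, the opening and the grip force at its end, in the units of the state.
- telemetry.get_obs(): the state, without advancing time (a new reading comes with each control period).
- camera(name): name is "scene" or "top" or "wrist"; returns a dict with "pixels" (420x560x3 uint8, red, green, blue), "camera_matrix" (3x3 intrinsics, pixels), "xyz" and "orientation" of the camera in the world. Camera axes: x right, y up, looking along -z (the intrinsics and any distortion apply to the point x, -y, -z); pixel columns grow to the right and rows downward; lengths in m; the calibration is good to about 2 mm. The wrist camera is an equidistant fisheye: a pixel r from the principal point sees the ray r / f radians off the axis. A picture is of the moment at which its call begins. There is no depth.
- ctrl.hand_in(): hands the job in; it is judged then, once.
Trained networks look in the newest picture that a camera, given by its name, has taken for a name from the list of things; names that differ only in an ending like _2 or _b are one class to them, and where a whole thing is asked for, a point or a joint stands for the part that bears it (a point fixed in the world has none). Each returns a list of dicts, best first, with "conf" (0 to 1); they miss things now and then, are a little off and sometimes report something else, mostly with a low value. They report only what shows in the picture. A call takes as long as a camera call.
- spotter.boxes_of(thing, camera): "xyz" ([x, y, z] in m, in world coordinates, good to about 4 mm: the middle of the surface that is visible of it).
- spotter.landmark_of(thing, camera): "xyz" ([x, y, z] in m, in world coordinates, good to about 4 mm: a listed point, or the origin of a listed thing).
The state is a dict: "time_s": time; "q": joint angles; "dq": joint speeds; "joint_efforts": joint torques, N m; "eef_pos": TCP position; "eef_rot": TCP orientation; "wrist_force": force on the tool from outside, world axes, zero at the start; "torque": the same for the moment, N m; "opening": opening from 0.0 (shut) to 1.0 (fully open); "grasp_force": force on a finger pad.
Only numpy, scipy, OpenCV 4.12 (cv2) and the standard library are available. Lean on these libraries where they do the work, as an engineer would, in place of code of your own. Each camera call takes 0.05 s, during which the arm holds its last target. There are 200 camera calls.

## Working session

There is one attempt and no reset: what is moved stays moved. The work goes in short steps, Python scripts to look and compute and a tool call to move; the robot and the scene stay as the last step left them, time stands still between calls to the robot, and variables do not carry over. Pictures are saved under pics/ and viewed, at most 10 in all, crops included, and the job is handed in when it is done.

Besides the shell and the picture viewer there is one more tool, called as name([rows], argument=value, ...), one row to a line, values as JSON. send_rows: Moves the arm, as the interface text tells. Its arguments: {"type":"object","properties":{"series":{"type":"array","items":{"type":"array"}}},"required":["series"]}

```bash
mkdir -p pics
python3 - <<'E'
from bench import telemetry,camera,spotter
import cv2
o=telemetry.get_obs();print(o['time_s'],o['eef_pos'],o['eef_rot'],o['opening'])
for c in("scene","top"):
    d=camera(c);cv2.imwrite(f"pics/{c}0.png",d["pixels"][:,:,::-1])
    print(c,d["camera_matrix"],d["xyz"],d["orientation"])
    for t in("slide_mid","pad_top","stop_mid","gauge","tape_roll","rule_offcut","vee_die","orange_strip"):
        print(t,[(r["conf"],r["xyz"]) for r in spotter.landmark_of(t,c)[:2]])
E
```

```text
0.0 [ 0.20022803 -0.53839401  0.23035885] [-9.18568686e-04  9.84215808e-01  1.76970050e-01  3.68683120e-05] 1.0004538890269454
scene [[498.98196004   0.         275.18036538]
 [  0.         498.98196004 208.81808988]
 [  0.           0.           1.        ]] [-0.10286757 -0.87683417  0.49990593] [ 0.77882758  0.49224198 -0.1975801  -0.33479478]
slide_mid [(0.66, [0.5734, -0.2596, 0.0623])]
pad_top []
stop_mid [(0.8, [0.4652, -0.1718, 0.0614])]
gauge [(0.79, [0.5414, -0.2307, -0.001])]
tape_roll [(0.93, [0.6177, -0.4996, -0.0034])]
rule_offcut [(0.79, [0.5038, 0.0928, 0.003])]
vee_die []
orange_strip [(0.16, [0.5012, 0.0916, 0.0039])]
top [[382.38620641   0.         281.43180155]
 [  0.         382.38620641 214.00707767]
 [  0.           0.           1.        ]] [ 0.48296653 -0.21672771  1.00452226] [ 0.70920707  0.02352093 -0.0213007  -0.70428572]
slide_mid [(0.63, [0.5796, -0.2553, 0.061])]
pad_top [(0.52, [0.5773, -0.257, 0.0629])]
stop_mid [(0.65, [0.5752, -0.2547, 0.0618])]
gauge [(0.62, [0.5391, -0.2311, 0.0015])]
tape_roll [(0.86, [0.621, -0.5009, 0.0026])]
rule_offcut [(0.44, [0.504, 0.0925, -0.0038])]
vee_die [(0.48, [0.6772, 0.0007, -0.0017])]
orange_strip [(0.61, [0.4087, -0.5226, -0.0039])]
```

View pics/top0.png

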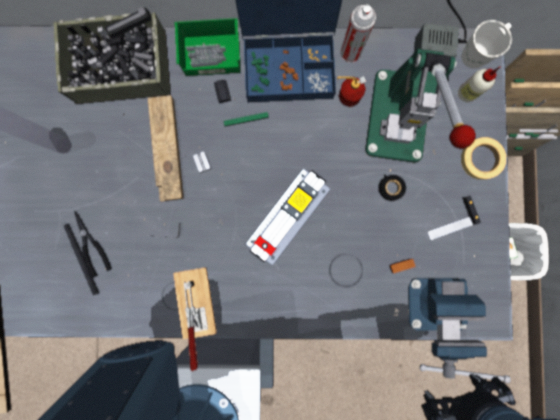

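View pics/scene0.png

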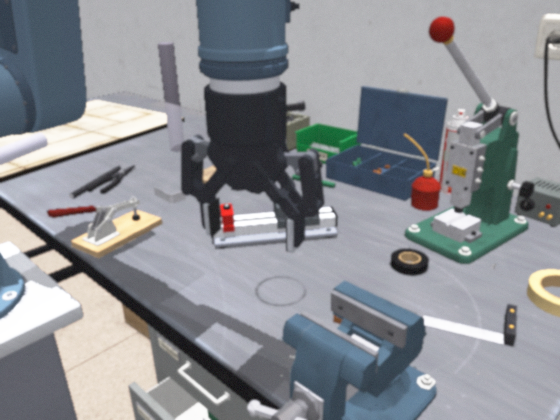

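The top view shows the yellow pad at about (300,201), the red stop at about (265,245), and the rail running between them. The bystanders are well clear, and in the scene view the arm partly hides the gauge. Next I'll measure precisely by colour.

```bash
cat > h.py <<'E'
import numpy as np,cv2
from scipy.spatial.transform import Rotation as R
def cen(img,lo,hi,win=None):
    m=cv2.inRange(cv2.cvtColor(img,cv2.COLOR_RGB2HSV),lo,hi)
    if win: 
        k=np.zeros_like(m);x0,x1,y0,y1=win;k[y0:y1,x0:x1]=255;m&=k
    n,l,s,c=cv2.connectedComponentsWithStats(m)
    i=1+np.argmax(s[1:,4]);return c[i],s[i],np.argwhere(l==i)[:,::-1]
def ray(d,p):
    K=d["camera_matrix"];v=np.array([(p[0]-K[0,2])/K[0,0],-(p[1]-K[1,2])/K[1,1],-1])
    w,x,y,z=d["orientation"];return R.from_quat([x,y,z,w]).apply(v)
def at(d,p,z):
    r=ray(d,p);o=np.array(d["xyz"]);return o+r*(z-o[2])/r[2]
def tri(d1,p1,d2,p2):
    a,b=ray(d1,p1),ray(d2,p2);o1,o2=np.array(d1["xyz"]),np.array(d2["xyz"])
    t=np.linalg.lstsq(np.c_[a,-b],o2-o1,rcond=None)[0];return (o1+a*t[0]+o2+b*t[1])/2
E
python3 - <<'E'
from bench import camera,telemetry
from h import *
t=camera("top");s=camera("scene")
Y=((22,120,120),(35,255,255));Rd=((0,150,100),(8,255,255))
py,st,_=cen(t["pixels"],*Y,(240,340,160,270));pr,sr,pp=cen(t["pixels"],*Rd,(240,340,160,270))
print(py,st,pr,sr,cv2.minAreaRect(pp.astype(np.float32)))
A=at(t,py,.062);B=at(t,pr,.06);print(A,B,np.linalg.norm(A-B))
d=B-A;print("yaw",np.degrees(np.arctan2(d[1],d[0])))
# whole plate: bright pixels
m=t["pixels"][160:270,240:340].min(2)
mm=cv2.inRange(m,150,255);q=np.argwhere(mm)[:,::-1]+[240,160];r=cv2.minAreaRect(q.astype(np.float32));print(r)
bp=cv2.boxPoints(r);print([at(t,p,.03)[:2].round(4) for p in bp])
for n,c,w in(("y",Y,(210,340,190,250)),("r",Rd,(210,340,190,250))):
    try:
        p,ss,_=cen(s["pixels"],*c,w);print(n,p,ss)
        print(tri(t,py if n=="y" else pr,s,p))
    except Exception as e:print(n,e)
cv2.imwrite("pics/crop.png",cv2.resize(t["pixels"][150:280,230:350,::-1],None,fx=4,fy=4,interpolation=cv2.INTER_CUBIC))
w,x,y,z=telemetry.get_obs()['eef_rot'];print(R.from_quat([x,y,z,w]).as_matrix().round(3))
E
```

```text
[299.39779006 199.62154696] [287 187  25  26 362] [264.53389831 244.94915254] [255 237  20  17 118] ((264.7200012207031, 245.0399932861328), (19.600004196166992, 7.600000858306885), 36.869895935058594)
[ 0.57877644 -0.25777574  0.062     ] [ 0.46627795 -0.17247348  0.06      ] 0.14119626688363454
yaw 142.82868528728065
((287.36053466796875, 215.6087188720703), (34.703514099121094, 100.19258880615234), 37.130924224853516)
[array([ 0.465 , -0.1171]), array([ 0.6711, -0.2701]), array([ 0.6173, -0.3412]), array([ 0.4127, -0.1879])]
y attempt to get argmax of an empty sequence
r [226.57317073 217.68699187] [219 205  14  26 246]
[ 0.46588576 -0.17165311  0.04468292]
[[ 0.937  0.348  0.   ]
 [ 0.348 -0.937 -0.   ]
 [-0.     0.    -1.   ]]
```

View pics/crop.png

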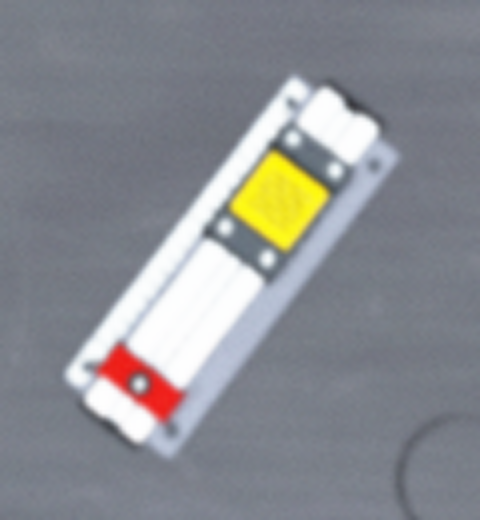

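The crop shows the yellow pad between dark shoulders with the red stop at lower left. The rail yaw is about 142.9° and the travel about 85 mm. Now I'll go above the pad with the fingers shut.

send_rows([
  [[0, 0, 0], [38, 28, 0], -1],
  [[0, 0, -6], [82, 62, 0], 0],
  [[0, 0, -13], [126, 96, 0], 1],
  [[0, 0, -20], [170, 130, 0], 1],
  [[0, 0, -28], [214, 164, 0], 1],
  [[0, 0, -36], [258, 197, 0], 1],
  [[0, 0, -44], [302, 229, 0], 1],
  [[0, 0, -51], [344, 260, 0], 1],
  [[0, 0, -57.5], [375, 284, 0], 1],
  [[0, 0, -57.5], [375, 284, -40], 1],
])

```text
time_s: 2.25
eef_pos: [0.5797, -0.2541, 0.1946]
eef_rot: [0.001, 0.948, -0.317, 0.004]
wrist_force: [-0.8, -0.8, -1.4]
opening: -0.003
grasp_force: 0.0
```

send_rows([
  [[0, 0, 0], [0, 0, -40], 1],
  [[0, 0, 0], [0, 0, -80], 1],
  [[0, 0, 0], [0, 0, -90], 1],
  [[0, 0, 0], [0, 0, -90], 1],
])

```text
time_s: 2.75
eef_pos: [0.5753, -0.2551, 0.1014]
eef_rot: [-0.0, 0.948, -0.318, -0.0]
wrist_force: [-0.1, -0.3, 0.8]
opening: -0.001
grasp_force: 0.0
```

Run:
```python
from bench import telemetry,camera,spotter
from h import *
o=telemetry.get_obs();w,x,y,z=o['eef_rot'];M=R.from_quat([x,y,z,w]).as_matrix()
print(o['time_s'],o['eef_pos'],M.round(3),o['opening'],o['wrist_force'])
for c in("wrist","scene"):
    d=camera(c);cv2.imwrite(f"pics/{c}1.png",d["pixels"][:,:,::-1])
    for t in("pad_top","slide_mid","stop_mid","gauge"):
        print(c,t,[(r["conf"],r["xyz"]) for r in spotter.landmark_of(t,c)[:2]])
```

```text
2.75 [ 0.57533925 -0.25508488  0.10143328] [[ 0.797 -0.603 -0.   ]
 [-0.603 -0.797  0.   ]
 [-0.     0.    -1.   ]] -0.001143070134444238 [-0.09324021 -0.33258923  0.79344928]
wrist pad_top [(0.6, [0.5775, -0.2592, 0.0598])]
wrist slide_mid [(0.72, [0.5773, -0.2558, 0.0663])]
wrist stop_mid []
wrist gauge [(0.91, [0.5397, -0.2285, 0.002])]
scene pad_top [(0.61, [0.5801, -0.2607, 0.0591])]
scene slide_mid [(0.87, [0.576, -0.2571, 0.0611])]
scene stop_mid [(0.88, [0.4623, -0.1727, 0.0614])]
scene gauge [(0.64, [0.543, -0.2303, 0.0004]), (0.57, [0.574, -0.2596, 0.0621])]
```

View pics/wrist1.png

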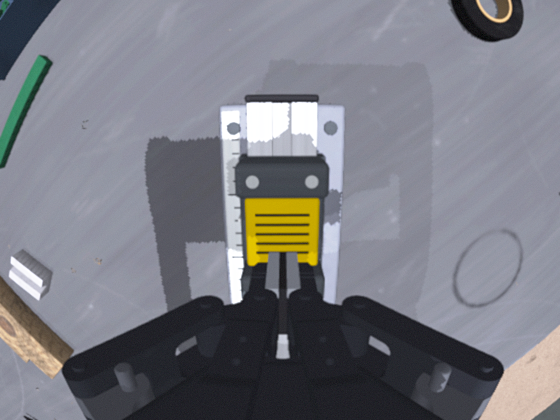

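View pics/scene1.png

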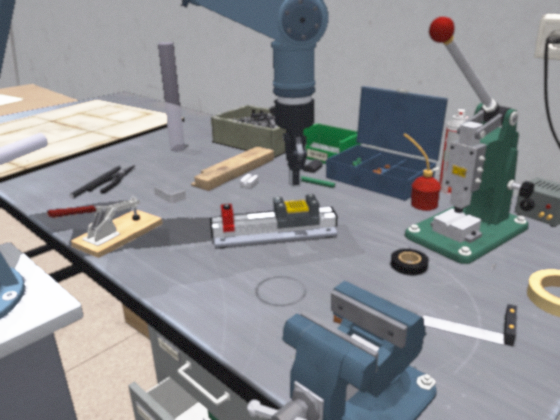

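The wrist view shows the fingers centred laterally over the pad (pad at about 283,230), aligned with the rail. Spotter heights from the two views put the pad top at about 0.06. Descending, using force to confirm contact.

send_rows([
  [[0, 0, 0], [0, 0, -20], 1],
  [[0, 0, 0], [0, 0, -32], 1],
  [[0, 0, 0], [0, 0, -36], 1],
  [[0, 0, 0], [0, 0, -39], 1],
  [[0, 0, 0], [0, 0, -42], 1],
  [[0, 0, 0], [0, 0, -42], 1],
])

```text
time_s: 4.0
eef_pos: [0.5774, -0.2566, 0.0621]
eef_rot: [0.001, 0.948, -0.318, 0.003]
wrist_force: [-0.4, -0.3, 8.6]
opening: 0.004
grasp_force: 4.2
```

send_rows([
  [[0, 0, 0], [0, 0, -3], 1],
  [[0, 0, 0], [0, 0, -6], 1],
  [[0, 0, 0], [0, 0, -8], 1],
  [[0, 0, 0], [0, 0, -8], 1],
])

```text
time_s: 4.5
eef_pos: [0.5781, -0.2571, 0.055]
eef_rot: [0.001, 0.948, -0.318, 0.004]
wrist_force: [-1.3, -0.8, 13.7]
opening: 0.001
grasp_force: 7.1
```

send_rows([
  [[0, 0, 0], [-3, 2, 0], 1],
  [[0, 0, 0], [-7, 5, 0], 1],
  [[0, 0, 0], [-12, 9, 0], 1],
  [[0, 0, 0], [-17, 13, 0], 1],
  [[0, 0, 0], [-22, 17, 0], 1],
  [[0, 0, 0], [-27, 20.5, 0], 1],
  [[0, 0, 0], [-32, 24, 0], 1],
  [[0, 0, 0], [-37, 28, 0], 1],
  [[0, 0, 0], [-42, 32, 0], 1],
  [[0, 0, 0], [-42, 32, 0], 1],
])

```text
time_s: 5.75
eef_pos: [0.5356, -0.2252, 0.0549]
eef_rot: [0.001, 0.948, -0.318, 0.003]
wrist_force: [-1.7, -1.5, 15.2]
opening: -0.001
grasp_force: 7.1
```

Run:
```python
from bench import telemetry,camera,spotter
from h import *
o=telemetry.get_obs();print(o['eef_pos'],o['wrist_force'])
d=camera("scene");cv2.imwrite("pics/scene2.png",cv2.resize(d["pixels"][150:270,180:360,::-1],None,fx=4,fy=4))
for t in("pad_top","slide_mid","stop_mid","gauge"):
    print(t,[(r["conf"],r["xyz"]) for r in spotter.landmark_of(t,"scene")[:2]])
```

```text
[ 0.53564297 -0.22515289  0.05486669] [-1.69577923 -1.54574757 15.15145043]
pad_top [(0.68, [0.5406, -0.2302, 0.0535])]
slide_mid [(0.69, [0.5336, -0.2261, 0.0606])]
stop_mid [(0.88, [0.4632, -0.1706, 0.0624])]
gauge [(0.75, [0.5392, -0.2296, -0.0008]), (0.51, [0.4988, 0.0909, 0.0035])]
```

View pics/scene2.png

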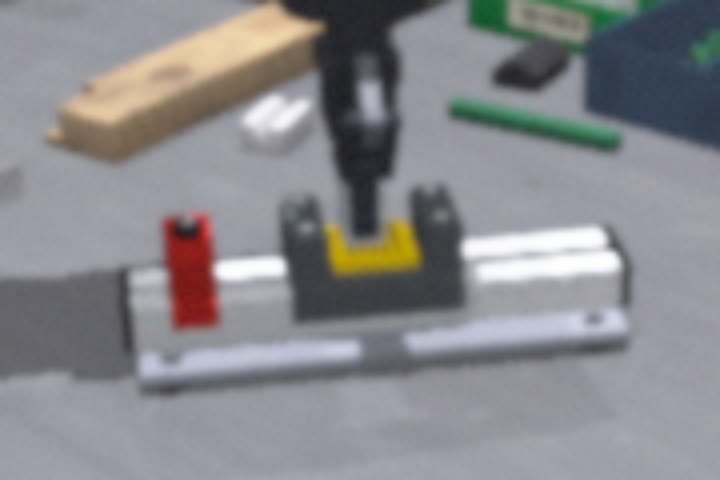

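The slide (crop, about 375,260) follows with the finger mid-pad, and roughly 32 mm of gap to the red stop remains. Continuing, with a gentle finish.

send_rows([
  [[0, 0, 0], [-4, 3, 0], 1],
  [[0, 0, 0], [-8, 6, 0], 1],
  [[0, 0, 0], [-12, 9, 0], 1],
  [[0, 0, 0], [-16, 12, 0], 1],
  [[0, 0, 0], [-20, 15, 0], 1],
  [[0, 0, 0], [-22, 16.5, 0], 1],
  [[0, 0, 0], [-23.5, 18, 0], 1],
  [[0, 0, 0], [-25, 19, 0], 1],
  [[0, 0, 0], [-25, 19, 0], 1],
])

```text
time_s: 7.12
eef_pos: [0.511, -0.2066, 0.0548]
eef_rot: [0.002, 0.948, -0.318, 0.004]
wrist_force: [-2.2, -2.1, 14.8]
opening: 0.002
grasp_force: 7.1
```

send_rows([
  [[0, 0, 0], [-0.8, 0.6, 0], 1],
  [[0, 0, 0], [-1.6, 1.2, 0], 1],
  [[0, 0, 0], [-1.6, 1.2, 0], 1],
])

```text
time_s: 7.5
eef_pos: [0.5095, -0.2055, 0.0548]
eef_rot: [0.002, 0.948, -0.318, 0.004]
wrist_force: [-1.2, -2.4, 14.0]
opening: -0.002
grasp_force: 7.1
```

Run:
```python
from bench import telemetry,camera,spotter
from h import *
o=telemetry.get_obs();print(o['eef_pos'],o['wrist_force'])
d=camera("scene");cv2.imwrite("pics/scene3.png",cv2.resize(d["pixels"][170:260,200:340,::-1],None,fx=5,fy=5))
for t in("pad_top","slide_mid","stop_mid","gauge"):
    print(t,[(r["conf"],r["xyz"]) for r in spotter.landmark_of(t,"scene")[:2]])
```

```text
[ 0.50948525 -0.2054732   0.05477049] [-1.22466213 -2.43849514 14.03574262]
pad_top [(0.47, [0.5146, -0.2119, 0.0542])]
slide_mid [(0.61, [0.5059, -0.2075, 0.062])]
stop_mid [(0.6, [0.5413, -0.2334, -0.0001])]
gauge [(0.72, [0.5405, -0.23, -0.0011])]
```

View pics/scene3.png

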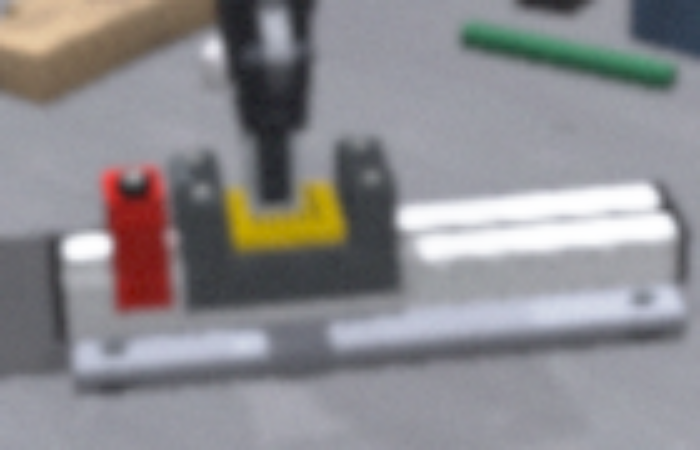

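There's still a gap of about 5 mm between the red stop (right edge ~170) and the slide (left edge ~185). I'll continue in small steps and watch the horizontal force.

send_rows([
  [[0, 0, 0], [-0.8, 0.6, 0], 1],
  [[0, 0, 0], [-1.6, 1.2, 0], 1],
  [[0, 0, 0], [-2.4, 1.8, 0], 1],
  [[0, 0, 0], [-3.2, 2.4, 0], 1],
  [[0, 0, 0], [-3.2, 2.4, 0], 1],
])

```text
time_s: 8.38
eef_pos: [0.5065, -0.2032, 0.0549]
eef_rot: [0.002, 0.948, -0.318, 0.004]
wrist_force: [-1.3, -1.6, 13.9]
opening: 0.007
grasp_force: 7.1
```

send_rows([
  [[0, 0, 0], [-0.8, 0.6, 0], 1],
  [[0, 0, 0], [-1.6, 1.2, 0], 1],
  [[0, 0, 0], [-1.6, 1.2, 0], 1],
])

```text
time_s: 8.75
eef_pos: [0.5064, -0.2032, 0.0557]
eef_rot: [0.002, 0.948, -0.318, 0.006]
wrist_force: [1.9, -4.2, 13.2]
opening: -0.003
grasp_force: 7.0
```

Contact: the finger has stopped and about 4 N pushes back along the rail. A quick look before releasing.

Run:
```python
from bench import camera
from h import *
d=camera("scene");cv2.imwrite("pics/scene4.png",cv2.resize(d["pixels"][170:260,200:340,::-1],None,fx=5,fy=5))
```

```text
(no output)
```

View pics/scene4.png

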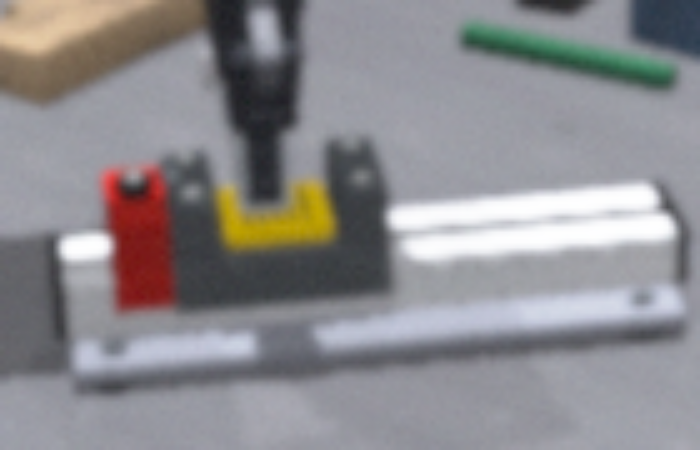

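The slide's left edge (~175) now touches the red stop with the pad still down. Lifting straight up.

send_rows([
  [[0, 0, 0], [0, 0, 3], 1],
  [[0, 0, 0], [0, 0, 6], 1],
  [[0, 0, 0], [0, 0, 9], 1],
  [[0, 0, 0], [0, 0, 13], 1],
  [[0, 0, 0], [0, 0, 20], 1],
  [[0, 0, 0], [0, 0, 40], 1],
  [[0, 0, 0], [0, 0, 70], 1],
  [[0, 0, 0], [0, 0, 110], 1],
  [[0, 0, 0], [0, 0, 110], 1],
  [[0, 0, 0], [0, 0, 110], 1],
])

```text
time_s: 10.05
eef_pos: [0.5015, -0.1988, 0.1608]
eef_rot: [-0.0, 0.948, -0.318, -0.0]
wrist_force: [0.2, -0.1, -0.1]
opening: 0.001
grasp_force: 0.0
```

Run:
```python
from bench import camera,telemetry
from h import *
o=telemetry.get_obs();print(o['eef_pos'],o['wrist_force'])
d=camera("scene");cv2.imwrite("pics/scene5.png",cv2.resize(d["pixels"][170:260,200:340,::-1],None,fx=5,fy=5))
```

```text
[ 0.50150384 -0.19883857  0.16083828] [ 0.19073023 -0.08237199 -0.10501804]
```

View pics/scene5.png

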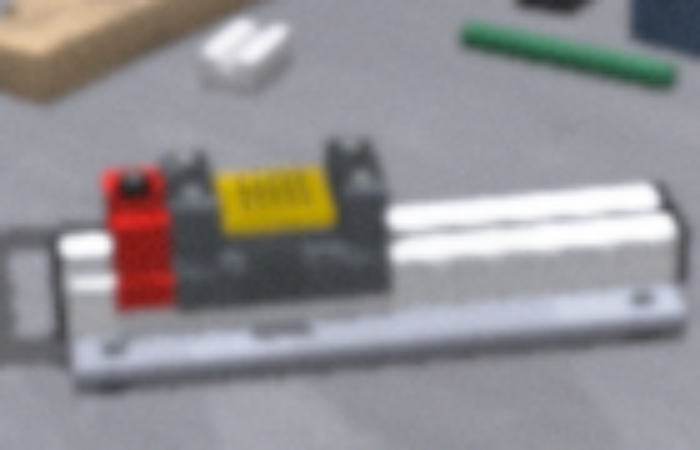

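The slide is against the stop, the pad is up, the gauge hasn't shifted and the hand is clear.

```bash
python3 -c "
from bench import ctrl;print(ctrl.hand_in())"
```

```text
the job is handed in; nothing more can be done
None
```

I set the gauge and handed the job in: the last picture shows the slide against the red stop, the pad up, the gauge where it stood and the hand clear; the hand-in returned no verdict.

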